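# Couple the tube shaker's tray to its drive

### The arm

A 6-joint arm with a two-finger parallel gripper is mounted at the origin on the work surface. World frame = base frame: x ahead of the robot, y to its left, z up, the work surface at z = 0. Lengths are in mm, angles in rad, forces in N, time in s.
With the tool pointing down it reaches from about 300 to 775 mm from the base axis. Payload 14.6 kg.
Tool frame: the origin (TCP) lies at the very end of the fingers, on their centre line; the grasp point (between the pads) lies 19 mm behind it; z points along the fingers, y is the line along which they close (so a half turn about z gives the same grasp; the last joint's range is limited). The gripper opens to 94 mm and grips with 3 to 60 N. Pads are 16 mm wide; open, the fingers measure 119 mm over their backs; the gripper's body (75 mm by 177 mm) begins 78 mm behind the grasp point.
Start: joints at [1.186, 0.3, 1.521, -0, 1.321, -0.067], TCP at [171.86, 522.449, 205.446] pointing down, gripper open.
Joint ranges: [-3.03, 3.03], [-0.79, 2.21], [0.23, 2.52], [-1.04, 4.18], [0, 3.07], [-2.55, 2.55]. Speed limits (rad/s): [2.22, 2.22, 2.57, 3.14, 3.14, 3.14].

### API

Orientations are given as [roll, pitch, yaw] about the fixed x, y, z axes, in that order (R = Rz(yaw) Ry(pitch) Rx(roll)).
In Python, from cell import manip gives the robot as it stands.
- The arm moves only by the tool servo_tool, never from a script. Its argument "motion" is a list that holds one entry, the list of rows, each a list of 7 numbers: the shift along the world's x, y, z as a fraction of full scale, then the turn, a rotation vector about the world's x, y, z as a fraction of full scale, then the closure, from 0 (fully open) to 1 (shut). In form: [[[x, y, z, rx, ry, rz, gripper], ...]]. A call has 1 to 10 rows; each row is the pose to reach, as a shift and turn from the pose commanded when the call began, turning the shorter way round; what a row does not reach only later rows make up. Full scale, the value 1, is 0.5 m for a shift and pi rad for a turn. A row lasts 1/10 s, in which the tool goes at most 50 mm and 8.59 degrees, less where a joint would pass 70% of its speed; a pose out of reach is approached as far as the arm can. A call with a number of a shift or a turn outside -1 to 1 is refused whole. A call with a gripper value outside its range is refused whole. The fingers move at their own pace and stop on an object; "newtons" is the grip in N (left out, the last holds). Time passes only in rows, so rows that repeat a pose let the fingers close. It gives the time, the measured TCP pose, the force, the opening and the grip force at its end, in the units of the state.
- manip.read_state(): the state, without advancing time (a new reading comes with each control period).
- manip.camera(name): name is "scene" or "top" or "wrist"; returns a dict with "frame" (400x640x3 uint8, red, green, blue), "range_z" (400x640 float32, mm along the optical axis (not along the pixel's ray), 0 where there is no reading), "vfov" (degrees; the focal length in pixels is half the picture's height over the tangent of half this angle, whatever the lens; pixels are square), "cx", "cy" (the principal point, pixels), "k1" (the pictures are not rectified: a ray, as slopes to the right and down, at radius r is drawn at 1 + k1 r^2 times it, then the intrinsics apply), "cam_to_world" (4x4, takes a point from camera to world coordinates). Camera axes: x right, y down, z forward; pixel columns grow to the right and rows downward; lengths in mm; the calibration is good to about 2 mm. A picture is of the moment at which its call begins.
- manip.sign_off(): hands the job in; it is judged then, once.
The state is a dict: "clock": time; "joints": joint angles; "qd": joint speeds; "effort": joint torques, N m; "eef_pos": TCP position; "eef_rot": TCP orientation; "wrist_force": force on the tool from outside, world axes, zero at the start; "moment": the same for the moment, N m; "finger_gap": finger opening in mm; "finger_force": force on a finger pad.
Only numpy, scipy, OpenCV 4.12 (cv2) and the standard library are available. Lean on these libraries where they do the work, as an engineer would, in place of code of your own. Each camera call takes 0.05 s, during which the arm holds its last target. There are 200 camera calls.

### The job

Get the tube shaker ready to run: lift its clear lid off by the knob and lay it gently, knob up, flat on the open bench, then slide the tray of tubes fully home so that its lug sits in the blue drive fork. Take the red-handled coupling pin from the small tube rack and push it down through fork and lug until its flange sits flush on the fork. Leave the tubes in the rack and everything else on the bench where they are.

Things in the scene. Friction and masses are not known exactly. Their poses are not given: they have to be found in the camera images.
- shaker: bench tube shaker, white case 200 (its x) x 340 (y) x 115 mm high, fixed. Origin: centre of its underside. Its +y end (y 80 to 170 mm) is the closed drive housing, control panel on top. The rest is an open-topped chamber: inside x -92 to 92, y -162 to 80, floor at z 25, rim at z 115 mm, walls 8 mm. The drive fork stands in it, 35 mm from the housing
- fork_mouth (a point): centre of the fork's bore on its upper face, at (0, 47, 66) mm in the shaker's frame; z up, axes as the shaker's. The fork: two level blue ears 34 x 34 x 8 mm, upper one's top at z 66, lower one's underside at z 38, 12 mm gap between, open towards -y; one vertical 12 mm bore through both
- tray (a joint): slide of the tray along the shaker's +y, in m: 0 = pulled right back, 0.040 = fully home against its stop, where the lug's hole lies exactly under the fork's bore. Slides with about 2 N and stays where left
- tray_grip (a point): top centre of the tray's upright black grip plate, 95 mm above the bench: 30 mm wide (shaker's x), 10 mm thick (its y), 55 mm tall; moves with the tray, at (0, -60, 95) mm in the shaker's frame when home. Clipped tubes lie from 30 mm either side of its centre in x, tops 55 mm above the bench; in y the tray is clear for 50 mm on both sides
- lug_hole (a point): centre, on its upper face 56 mm above the bench, of the 12 mm hole in the tray's lug, a bare metal plate 30 wide and 8 thick standing out from the tray towards the fork. A spring ball in the hole bears on the pin's shank with 3 to 4 N, so that the pin does not drop home by its own weight but takes a push of up to about 10 N
- lid: loose lid on the chamber's rim: clear pane in a grey frame, 196 (x) x 254 (y) mm, about 0.4 kg. Origin: centre of the underside of its locating lip (6 mm deep, 3 mm play); frame's top 10 mm above that. On the shaker it starts at (0, -41, 109) mm of the shaker's frame, axes alike; flat on the bench its origin is at z 0
- lid_knob (a point): top centre of the lid's round black knob, 46 mm above the lid's origin; the knob is 30 mm across, its upper 28 mm can be gripped; free of everything around it
- rack: small white tube rack, 52 (x) x 126 (y) x 70 mm, fixed. Origin: centre of its underside. Two rows of five 17.5 mm holes, at x -12 and 12, y -48, -24, 0, 24, 48 mm in its frame; the pin and one tube stand in the end holes of the -x row, either way round, another tube in the middle of the +x row. Beyond it (world x 0.51 to 0.73, y 0.09 to 0.38 m) the bench is clear: room for the lid
- pin: coupling pin, upright in the rack, flange on the rack's top; 0.05 to 0.1 kg. Origin: centre of its tip; z runs up. Steel shank 10 mm across, 36 mm long, lowest 6 mm tapered to 5 mm across; then a flange 24 across and 5 thick (36 to 41 mm above the tip); then a round red grip 16 mm across and 36 mm tall (41 to 77 mm)
- pin_seat (a point): centre of the underside of the pin's flange, 36 mm above the tip; flush on the fork it lies at fork_mouth
- pin_tip (a point): tip of the pin's shank
- tube_yellow: sample tube 16 mm across, 104 mm tall, yellow cap 18 mm across, standing in the rack, cap top 110 mm above the bench; leave alone. Origin: underside
- tube_purple: the same with a purple cap, in the middle hole of the rack's +x row; leave alone. Origin: underside
- spray: white spray bottle, 82 mm across, 250 mm tall; leave alone. Origin: centre of its underside
- sharps: round yellow sharps bin with a red lid, 126 mm across, 147 mm tall; leave alone. Origin: centre of its underside
- dish: empty steel tray, 100 x 180 x 25 mm; leave alone. Origin: centre of its underside
- swabs: cardboard box 70 x 120 x 50 mm; leave alone. Origin: centre of its underside
- tape: blue roll of tape lying flat, 90 mm across, 18 mm high; leave alone. Origin: centre of its underside
- stapler: red and black stapler, 36 x 110 x 41 mm; leave alone. Origin: centre of its underside

How it is judged:
By the outcome, as a careful person would: the job done as asked, in the order asked, and still so for the second after the job is handed in, with the robot touching nothing.
It also fails if it takes over 72 s, if anything falls off the work surface, if the arm or the gripper's body presses on something with over 40 N, if the wrist force passes 120 N, or if a joint passes its speed limit or range.

## Working session

There is one attempt and no reset: what is moved stays moved. The work goes in short steps, Python scripts to look and compute and a tool call to move; the robot and the scene stay as the last step left them, time stands still between calls to the robot, and variables do not carry over. Pictures are saved under pics/ and viewed, at most 10 in all, crops included, and the job is handed in when it is done.

Besides the shell and the picture viewer there is one more tool, called after "Emit:" as a command line: name --argument value ..., lists and objects as JSON in quotes. servo_tool: Moves the arm, as the interface text tells. Its arguments: {"type":"object","properties":{"motion":{"type":"array"},"newtons":{"type":"number"}},"required":["motion"]}

```bash
ls; mkdir -p pics
cat > h.py <<'E'
import numpy as np, cv2
from cell import manip
def cam(n,save=None):
    c=manip.camera(n)
    if save: cv2.imwrite('pics/'+save,cv2.cvtColor(c['frame'],cv2.COLOR_RGB2BGR))
    return c
def K(c):
    f=c['frame'].shape[0]/2/np.tan(np.radians(c['vfov'])/2)
    return f
def ray(c,u,v):
    f=K(c); x=(np.asarray(u,float)-c['cx'])/f; y=(np.asarray(v,float)-c['cy'])/f
    xu,yu=x.copy(),y.copy()
    for _ in range(20):
        s=1+c['k1']*(xu**2+yu**2); xu,yu=x/s,y/s
    return np.stack([xu,yu,np.ones_like(xu)],-1)
def plane(c,u,v,z):
    T=c['cam_to_world']; d=ray(c,u,v)@T[:3,:3].T; o=T[:3,3]
    return o+d*((z-o[2])/d[...,2])[...,None]
def cloud(c):
    v,u=np.mgrid[:c['frame'].shape[0],:c['frame'].shape[1]]
    P=ray(c,u,v)*c['range_z'][...,None]
    T=c['cam_to_world']; return P@T[:3,:3].T+T[:3,3]
E
python3 - <<'E'
from h import *
for n in ['scene','top','wrist']:
    c=cam(n,n+'0.png'); print(n,c['vfov'],c['k1'],c['cx'],c['cy'],c['cam_to_world'].round(3).tolist())
s=manip.read_state(); print(s)
E
```

```text
pics
scene 57.52646445429274 -0.03896508259332556 321.2525470675953 198.5870471171963 [[-0.545, 0.673, -0.5, 1179.497], [0.838, 0.447, -0.313, 330.218], [0.013, -0.59, -0.807, 1068.854], [0.0, 0.0, 0.0, 1.0]]
top 54.79288299404822 -0.031878877072053315 318.40266391738703 202.34634703190576 [[-0.017, -0.988, 0.154, 397.205], [-1.0, 0.015, -0.016, -33.055], [0.013, -0.155, -0.988, 1289.822], [0.0, 0.0, 0.0, 1.0]]
wrist 68.13445707009319 0.015004885844721531 319.9155920247973 205.24867154029974 [[0.312, 0.918, 0.244, 101.092], [0.95, -0.301, -0.083, 546.505], [-0.003, 0.258, -0.966, 382.726], [0.0, 0.0, 0.0, 1.0]]
{'clock': 0.15, 'joints': array([ 1.18638696e+00,  3.00284726e-01,  1.52137496e+00,  6.98720807e-06,
        1.32068322e+00, -6.66147208e-02]), 'qd': array([ 4.24208434e-04, -5.86593917e-05, -1.29647986e-03, -1.04225728e-03,
        3.02787271e-03,  5.16517918e-04]), 'effort': array([-3.43088186e-04, -5.31957579e+01, -3.52819920e+01,  7.07915286e-02,
        2.36664485e-02, -1.04222704e-04]), 'eef_pos': array([171.80509603, 522.30003161, 205.07576559]), 'eef_rot': array([-3.14084451e+00, -5.66944758e-05,  2.82379626e+00]), 'wrist_force': array([ 0.52837889, -0.86060509, -0.28063836]), 'moment': array([-3.78320221e-02, -3.06925145e-02,  1.28353103e-05]), 'finger_force': 0.0, 'finger_gap': 94.06863883656473}
```

View pics/top0.png

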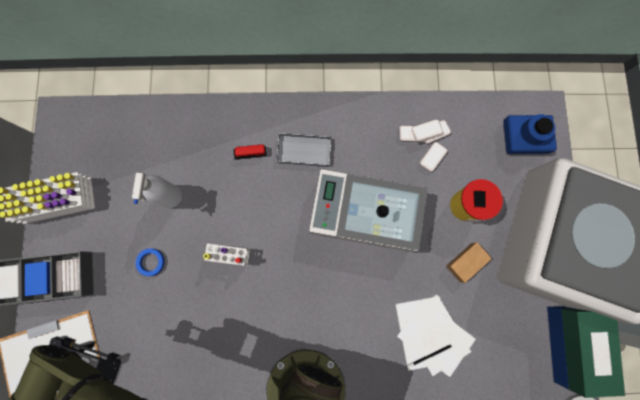

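View pics/scene0.png

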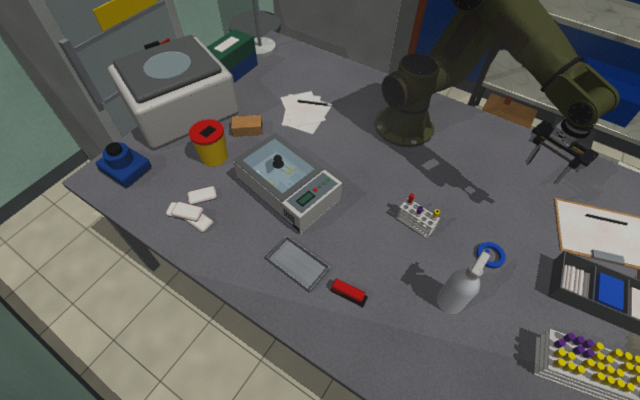

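The top view shows the knob at (382,211), the housing panel around (328,203) and the rack at (227,254). The pin's red cap is at about (238,260), with the yellow tube at the other end at (207,257). The stapler is at (250,151), the dish at (305,150) and the bottle at (160,190). Next I'll measure these from the depth data.

```bash
cat >> h.py <<'E'
def rect(P):
    (c,s,a)=cv2.minAreaRect(P[:,:2].astype(np.float32)); return np.round(c,1),np.round(s,1),round(a,2)
def inbox(P,x,y,z):
    return (P[...,0]>x[0])&(P[...,0]<x[1])&(P[...,1]>y[0])&(P[...,1]<y[1])&(P[...,2]>z[0])&(P[...,2]<z[1])
def big(m):
    n,l,s,_=cv2.connectedComponentsWithStats(m.astype(np.uint8)); 
    return l==1+np.argmax(s[1:,4])
E
python3 - <<'E'
from h import *
for n in ['top','scene']:
    c=cam(n); P=cloud(c); hsv=cv2.cvtColor(c['frame'],cv2.COLOR_RGB2HSV).astype(int)
    H,S,V=hsv[...,0],hsv[...,1],hsv[...,2]
    print(n)
    if n=='top':
        for p in [(382,211),(328,203),(227,254),(238,260),(207,257),(250,151),(305,150),(160,190)]: print(p,P[p[1],p[0]].round(0), end=' ')
        print()
    area=inbox(P,(250,800),(-350,450),(5,300))
    dark=area&(V<60)&(P[...,2]>140)&inbox(P,(350,650),(-250,100),(0,300))
    if dark.any():
        d=big(dark); v,u=np.nonzero(d); print('knob',d.sum(),P[d].mean(0).round(1),P[d].min(0).round(1),P[d].max(0).round(1),'mid uv',u.mean().round(1),v.mean().round(1),plane(c,u.mean(),v.mean(),155).round(1))
    sh=inbox(P,(300,750),(-300,150),(105,122)); sh=big(sh)
    print('shaker top',sh.sum(),rect(P[sh]),P[sh][:,2].mean())
    wh=sh&(S<40)&(V>140); wh=big(wh); print('housing white',rect(P[wh]),wh.sum())
    red=area&((H<6)|(H>174))&(S>140)&(V>80)
    nn,l,st,ce=cv2.connectedComponentsWithStats(red.astype(np.uint8))
    for i in range(1,nn):
        if st[i,4]>5: print('red',st[i,4],ce[i].round(1),P[l==i].mean(0).round(1),plane(c,*ce[i],110).round(1),rect(P[l==i]))
    yel=area&(H>22)&(H<35)&(S>140)&(V>90)
    nn,l,st,ce=cv2.connectedComponentsWithStats(yel.astype(np.uint8))
    for i in range(1,nn):
        if st[i,4]>5: print('yel',st[i,4],ce[i].round(1),P[l==i].mean(0).round(1))
    rk=inbox(P,(300,550),(80,400),(62,78)); rk=big(rk); print('rack',rk.sum(),rect(P[rk]))
    for nm,x,y,z in [('dish/st',(560,800),(0,220),(8,60)),('bottle',(450,800),(330,600),(15,280))]:
        m=inbox(P,x,y,z)
        nn,l,st,ce=cv2.connectedComponentsWithStats(m.astype(np.uint8))
        for i in range(1,nn):
            if st[i,4]>40: q=P[l==i];print(nm,st[i,4],q.min(0).round(0),q.max(0).round(0))
E
```

```text
top
(382, 211) [ 546. -240.  155.] (328, 203) [578. -81. 115.] (227, 254) [428. 237.  71.] (238, 260) [409. 195. 107.] (207, 257) [419. 288. 110.] (250, 151) [770. 173.  38.] (305, 150) [782. -10.   3.] (160, 190) [617. 418. 166.] 
knob 57 [ 548.1 -241.2  153.5] [ 535.  -249.4  143.9] [ 561.1 -231.6  160.5] mid uv 382.3 210.3 [ 547.9 -240.9  155. ]
shaker top 5150 (array([ 563.1, -178.5]), array([283.5, 200.7]), 78.76) 117.24960906013705
housing white (array([ 553.6, -228.2]), array([171.6, 151.3]), 78.68) 1982
red 276 [249.4 150. ] [773.7 175.4  38.9] [752.3 163.6 110. ] (array([775.2, 177.5]), array([ 32.1, 102.6]), 5.47)
red 11 [327.5 205.4] [570.6 -79.2 118. ] [571.8 -79.6 110. ] (array([570.3, -79.2]), array([8.6, 8.7]), 40.01)
red 19 [237.8 259.7] [409.9 195.1 108. ] [409.9 194.7 110. ] (array([410.5, 196. ]), array([14.4,  9. ]), 89.28)
yel 9 [207.7 255.8] [423.  287.2 106.5]
rack 414 (array([427.7, 243.1]), array([126.7,  51.9]), 82.03)
dish/st 333 [753. 126.   8.] [794. 220.  47.]
dish/st 67 [731.   0.   9.] [798.  88.  31.]
bottle 1208 [566. 406.  15.] [665. 467. 250.]
scen
[... 162 characters left out ...]
 array([286.1, 201.6]), 78.54) 118.0150767394078
housing white (array([583.1, -77.6]), array([ 84.3, 197.8]), 78.67) 330
red 9 [314.7 189.1] [569.5 -77.4 117.5] [564.8 -80.6 110. ] (array([569.8, -77.4]), array([13.6,  8.2]), 49.59)
red 26 [411.2 197.2] [412.7 201.6 104.9] [416.7 202.2 110. ] (array([411.4, 200.4]), array([17.2, 10. ]), 20.88)
red 353 [348.3 289.6] [778.1 180.8  40.1] [805.4 191.1 110. ] (array([776.9, 180.4]), array([32.5, 98.9]), 6.38)
yel 34 [436.2 212.8] [425.9 295.6 106. ]
rack 332 (array([429. , 245.7]), array([125.2,  54. ]), 81.24)
dish/st 105 [730.   0.   8.] [799.  91.  30.]
dish/st 417 [758. 130.   8.] [797. 220.  46.]
bottle 1554 [451. 411.  15.] [669. 510. 251.]
```

Emit:
servo_tool --motion '[[[0.4, -0.76, 0.09, 0, 0, 0, 0], [0.4, -0.76, 0.09, 0, 0, 0, 0], [0.4, -0.76, 0.09, 0, 0, 0, 0], [0.4, -0.76, 0.09, 0, 0, 0, 0], [0.4, -0.76, 0.09, 0, 0, 0, 0], [0.4, -0.76, 0.09, 0, 0, 0, 0], [0.4, -0.76, 0.09, 0, 0, 0, 0], [0.4, -0.76, 0.09, 0, 0, 0, 0], [0.4, -0.76, 0.09, 0, 0, 0, 0], [0.4, -0.76, 0.09, 0, 0, 0, 0]]]'

```text
clock: 1.25
eef_pos: [373.1, 139.9, 250.9]
eef_rot: [3.141, 0.001, 2.82]
wrist_force: [1.6, -0.7, -0.9]
finger_gap: 93.7
finger_force: 0.0
```

Emit:
servo_tool --motion '[[[0.34, -0.76, 0, 0, 0, 0, 0], [0.34, -0.76, 0, 0, 0, 0, 0], [0.34, -0.76, 0, 0, 0, 0, 0], [0.34, -0.76, 0, 0, 0, 0, 0], [0.34, -0.76, 0, 0, 0, 0, 0], [0.34, -0.76, 0, 0, 0, 0, 0], [0.34, -0.76, 0, 0, 0, 0, 0], [0.34, -0.76, 0, 0, 0, 0, 0], [0.34, -0.76, 0, 0, 0, 0, 0], [0.34, -0.76, 0, 0, 0, 0, 0]]]'

```text
clock: 2.25
eef_pos: [542.2, -238.5, 249.2]
eef_rot: [3.141, -0.002, 2.822]
wrist_force: [0.1, 0.4, -0.2]
finger_gap: 93.9
finger_force: 0.0
```

Run:
```python
from h import *
s=manip.read_state(); print(s['clock'],s['eef_pos'],s['eef_rot'],s['joints'])
c=cam('wrist','w1.png'); T=c['cam_to_world']; print(T.round(2).tolist())
P=cloud(c); V=c['frame'].max(-1)
m=inbox(P,(500,600),(-300,-190),(130,170))
m=big(m&(V<70)); v,u=np.nonzero(m); print(m.sum(),rect(P[m]),plane(c,u.mean(),v.mean(),153),P[m].min(0),P[m].max(0))
```

```text
2.25 [ 542.22910514 -238.47960859  249.17101352] [ 3.14132337e+00 -1.73172000e-03  2.82211433e+00] [-4.76175165e-01  3.68846899e-01  1.32852509e+00 -4.29226985e-06
  1.44597319e+00 -1.72749240e+00]
[[0.31, 0.92, 0.24, 471.81], [0.95, -0.3, -0.08, -214.42], [-0.0, 0.26, -0.97, 427.06], [0.0, 0.0, 0.0, 1.0]]
726 (array([ 549.5, -242.7]), array([28.4, 26.5]), 24.75) [ 547.267164  -242.2083626  153.       ] [ 535.65964949 -256.76732215  132.56410096] [ 563.34188701 -229.07881197  155.67220004]
```

View pics/w1.png

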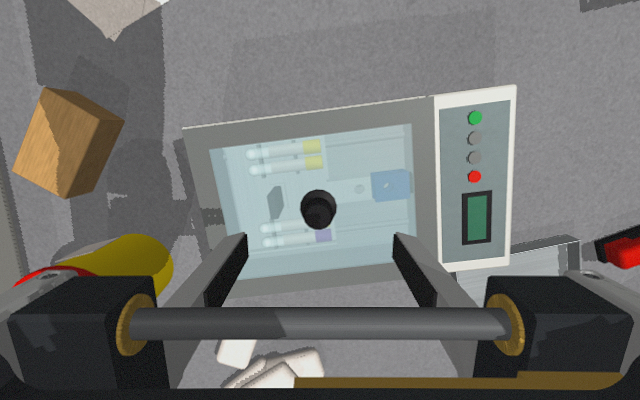

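The wrist view shows the knob at (318,209), between the fingers. Under the pane I can see the tray's grip plate at (276,202) and the blue fork at (391,185). The knob measures about (549.5, -242.5), so I'm going down to grip and lift it.

Emit:
servo_tool --motion '[[[0.014, -0.008, -0.1, 0, 0, 0, 0], [0.014, -0.008, -0.18, 0, 0, 0, 0], [0.014, -0.008, -0.22, 0, 0, 0, 0], [0.014, -0.008, -0.24, 0, 0, 0, 0], [0.014, -0.008, -0.24, 0, 0, 0, 0.5], [0.014, -0.008, -0.24, 0, 0, 0, 1], [0.014, -0.008, -0.24, 0, 0, 0, 1], [0.014, -0.008, -0.24, 0, 0, 0, 1], [0.014, -0.008, -0.24, 0, 0, 0, 1], [0.014, -0.008, -0.24, 0, 0, 0, 1]]]' --newtons 30

```text
clock: 3.3
eef_pos: [548.9, -241.6, 130.8]
eef_rot: [-3.142, 0.0, 2.824]
wrist_force: [-0.1, 0.2, 0.4]
finger_gap: 49.6
finger_force: 0.0
```

Emit:
servo_tool --motion '[[[0, 0, 0, 0, 0, 0, 1], [0, 0, 0, 0, 0, 0, 1], [0, 0, 0, 0, 0, 0, 1], [0, 0, 0.005, 0, 0, 0, 1], [0, 0, 0.01, 0, 0, 0, 1], [0, 0, 0.02, 0, 0, 0, 1], [0, 0, 0.04, 0, 0, 0, 1], [0, 0, 0.06, 0, 0, 0, 1], [0, 0, 0.08, 0, 0, 0, 1], [0, 0, 0.1, 0, 0, 0, 1]]]' --newtons 30

```text
clock: 4.3
eef_pos: [549.0, -241.6, 181.7]
eef_rot: [-3.141, 0.001, 2.824]
wrist_force: [0.6, -0.2, -4.3]
finger_gap: 29.4
finger_force: 30.0
```

Emit:
servo_tool --motion '[[[0, 0.02, 0.03, 0, 0, 0.01, 1], [0.01, 0.06, 0.04, 0, 0, 0.02, 1], [0.02, 0.12, 0.04, 0, 0, 0.03, 1], [0.03, 0.18, 0.04, 0, 0, 0.04, 1], [0.04, 0.24, 0.04, 0, 0, 0.05, 1], [0.05, 0.3, 0.04, 0, 0, 0.063, 1], [0.06, 0.36, 0.04, 0, 0, 0.063, 1], [0.07, 0.42, 0.04, 0, 0, 0.063, 1], [0.08, 0.48, 0.04, 0, 0, 0.063, 1], [0.09, 0.54, 0.04, 0, 0, 0.063, 1]]]'

```text
clock: 5.3
eef_pos: [593.8, 30.4, 201.5]
eef_rot: [3.141, 0.001, 3.024]
wrist_force: [0.2, -0.8, -4.0]
finger_gap: 29.2
finger_force: 30.0
```

Emit:
servo_tool --motion '[[[0.01, 0.06, 0, 0, 0, 0, 1], [0.02, 0.12, 0, 0, 0, 0, 1], [0.03, 0.18, 0, 0, 0, 0, 1], [0.04, 0.24, 0, 0, 0, 0, 1], [0.045, 0.3, 0, 0, 0, 0, 1], [0.05, 0.35, 0, 0, 0, 0, 1], [0.052, 0.39, 0, 0, 0, 0, 1], [0.052, 0.41, 0, 0, 0, 0, 1], [0.052, 0.414, 0, 0, 0, 0, 1], [0.052, 0.414, 0, 0, 0, 0, 1]]]'

```text
clock: 6.3
eef_pos: [619.8, 235.0, 200.6]
eef_rot: [-3.141, -0.0, 3.022]
wrist_force: [-1.2, -0.7, -5.2]
finger_gap: 29.4
finger_force: 30.0
```

Run:
```python
from h import *
s=manip.read_state(); print(s['clock'],s['eef_pos'],s['eef_rot'],s['wrist_force'])
c=cam('scene','s2.png'); P=cloud(c)
m=big(inbox(P,(480,760),(60,400),(165,200))); print(m.sum(),rect(P[m]))
q=P[m]; A=np.c_[q[:,:2],np.ones(len(q))]; print(np.linalg.lstsq(A,q[:,2],rcond=None)[0])
```

```text
6.3 [619.80598392 235.00648034 200.55226304] [-3.14133376e+00 -8.87008874e-05  3.02179876e+00] [-1.18018647 -0.68016905 -5.18723427]
4344 (array([622. , 234.7]), array([199.9, 253.2]), 0.3)
[-2.75995347e-03 -1.67119731e-03  1.91971895e+02]
```

View pics/s2.png

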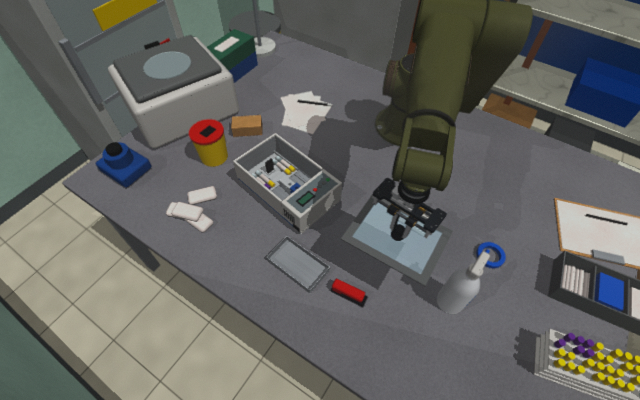

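The scene view shows the lid level at (400,235), square to the bench axes and clear of the bottle, stapler and rack. Lowering it now, slowly near the end.

Emit:
servo_tool --motion '[[[0, 0, -0.04, 0, 0, 0, 1], [0, 0, -0.1, 0, 0, 0, 1], [0, 0, -0.16, 0, 0, 0, 1], [0, 0, -0.22, 0, 0, 0, 1], [0, 0, -0.27, 0, 0, 0, 1], [0, 0, -0.31, 0, 0, 0, 1], [0, 0, -0.33, 0, 0, 0, 1], [0, 0, -0.34, 0, 0, 0, 1], [0, 0, -0.344, 0, 0, 0, 1], [0, 0, -0.346, 0, 0, 0, 1]]]'

```text
clock: 7.35
eef_pos: [620.4, 235.4, 28.4]
eef_rot: [3.141, 0.001, 3.021]
wrist_force: [-0.2, 0.1, -3.7]
finger_gap: 29.3
finger_force: 30.0
```

Emit:
servo_tool --motion '[[[0, 0, -0.002, 0, 0, 0, 1], [0, 0, -0.004, 0, 0, 0, 1], [0, 0, -0.006, 0, 0, 0, 1], [0, 0, -0.008, 0, 0, 0, 1], [0, 0, -0.009, 0, 0, 0, 1], [0, 0, -0.009, 0, 0, 0, 1]]]'

```text
clock: 7.95
eef_pos: [619.8, 235.5, 22.9]
eef_rot: [-3.142, -0.0, 3.022]
wrist_force: [-0.3, 0.4, -4.4]
finger_gap: 29.2
finger_force: 30.0
```

Emit:
servo_tool --motion '[[[0, 0, -0.001, 0, 0, 0, 1], [0, 0, -0.002, 0, 0, 0, 1], [0, 0, -0.003, 0, 0, 0, 1], [0, 0, -0.003, 0, 0, 0, 1]]]'

```text
clock: 8.35
eef_pos: [619.9, 235.5, 21.5]
eef_rot: [3.142, 0.0, 3.022]
wrist_force: [-0.3, -0.2, -4.0]
finger_gap: 29.5
finger_force: 30.0
```

Emit:
servo_tool --motion '[[[0, 0, -0.001, 0, 0, 0, 1], [0, 0, -0.002, 0, 0, 0, 1], [0, 0, -0.003, 0, 0, 0, 1], [0, 0, -0.003, 0, 0, 0, 1]]]'

```text
clock: 8.75
eef_pos: [620.1, 235.5, 21.4]
eef_rot: [3.141, 0.001, 3.022]
wrist_force: [-6.6, -2.5, 10.3]
finger_gap: 29.5
finger_force: 30.0
```

Emit:
servo_tool --motion '[[[0, 0, 0.002, 0, 0, 0, 1], [0, 0, 0.002, 0, 0, 0, 0.6], [0, 0, 0.002, 0, 0, 0, 0.4], [0, 0, 0.002, 0, 0, 0, 0.2], [0, 0, 0.002, 0, 0, 0, 0.2], [0, 0, 0.04, 0, 0, 0, 0.2], [0, 0, 0.12, 0, 0, 0, 0.2], [0, 0, 0.22, 0, 0, 0, 0.2], [0, 0, 0.32, 0, 0, 0, 0.2], [0, 0, 0.42, 0, 0, 0, 0.2]]]'

```text
clock: 9.75
eef_pos: [619.5, 235.4, 232.1]
eef_rot: [3.142, 0.0, 3.022]
wrist_force: [1.1, -1.2, 0.5]
finger_gap: 74.6
finger_force: 0.0
```

Emit:
servo_tool --motion '[[[-0.15, -0.97, 0.05, 0, 0, -0.025, 0.2], [-0.15, -0.97, 0.05, 0, 0, -0.025, 0.2], [-0.15, -0.97, 0.05, 0, 0, -0.025, 0.2], [-0.15, -0.97, 0.05, 0, 0, -0.025, 0.2], [-0.15, -0.97, 0.05, 0, 0, -0.025, 0.2], [-0.15, -0.97, 0.05, 0, 0, -0.025, 0.2], [-0.15, -0.97, 0.05, 0, 0, -0.025, 0.4], [-0.15, -0.97, 0.05, 0, 0, -0.025, 0.4], [-0.15, -0.97, 0.05, 0, 0, -0.025, 0.4], [-0.15, -0.97, 0.05, 0, 0, -0.025, 0.4]]]'

```text
clock: 10.75
eef_pos: [544.1, -252.1, 255.2]
eef_rot: [-3.141, 0.0, 2.942]
wrist_force: [1.3, 1.0, -0.4]
finger_gap: 56.3
finger_force: 0.0
```

Emit:
servo_tool --motion '[[[0, 0, 0, 0, 0, 0, 0.4], [0, 0, 0, 0, 0, 0, 0.4], [0, 0, 0, 0, 0, 0, 0.4]]]'

```text
clock: 11.05
eef_pos: [545.1, -248.7, 254.9]
eef_rot: [3.141, -0.0, 2.944]
wrist_force: [0.2, -0.2, 0.4]
finger_gap: 56.6
finger_force: 0.0
```

Run:
```python
from h import *
s=manip.read_state(); print(s['clock'],s['eef_pos'],s['eef_rot'],s['finger_gap'],s['joints'])
c=cam('wrist','w3.png'); P=cloud(c); hsv=cv2.cvtColor(c['frame'],cv2.COLOR_RGB2HSV).astype(int)
H,S,V=hsv[...,0],hsv[...,1],hsv[...,2]
m=inbox(P,(480,640),(-340,-200),(75,102)); n,l,st,ce=cv2.connectedComponentsWithStats(m.astype(np.uint8))
for i in range(1,n):
    if st[i,4]>40: q=P[l==i];t=q[q[:,2]>90]; print('grip',st[i],ce[i],q.min(0).round(1),q.max(0).round(1), rect(t) if len(t)>4 else '')
b=inbox(P,(500,640),(-230,-100),(60,72)); b=big(b); v,u=np.nonzero(b); print('fork',b.sum(),rect(P[b]),P[b][:,2].mean(), u.min(),u.max(),v.min(),v.max())
r=inbox(P,(400,700),(-400,20),(108,122)); r=big(r); print('rim',r.sum(),rect(P[r]),P[r][:,2].mean())
x=cam('scene'); P=cloud(x); m=big(inbox(P,(480,760),(60,400),(5,20))); print('lid',rect(P[m]),P[m][:,2].mean())
```

```text
11.05 [ 545.07330135 -248.67088374  254.9113036 ] [ 3.14141900e+00 -4.99971930e-05  2.94399675e+00] 56.633474960391005 [-4.89207348e-01  3.80786816e-01  1.29930714e+00  1.52862880e-04
  1.46159651e+00 -1.86242443e+00]
grip [275 181  11  28 265] [279.57735849 194.53584906] [ 524.9 -303.8   75. ] [ 555.6 -289.7   95.6] (array([ 540.3, -296.6]), array([ 9.6, 29.9]), 76.76)
grip [273 260  53  11 475] [299.09473684 265.13684211] [ 627.  -324.8   75. ] [ 640.  -260.5  101.9] (array([ 633.6, -293.3]), array([63.8,  1.7]), 79.26)
fork 1304 (array([ 565.1, -149. ]), array([ 51.1, 140.7]), 78.79) 64.74865389373849 379 426 130 241
rim 18135 (array([ 558., -203.]), array([340.7, 199.1]), 78.64) 113.6137887546251
lid (array([621.1, 234.9]), array([205.1, 254.9]), 1.0) 10.59972944843165
```

View pics/w3.png

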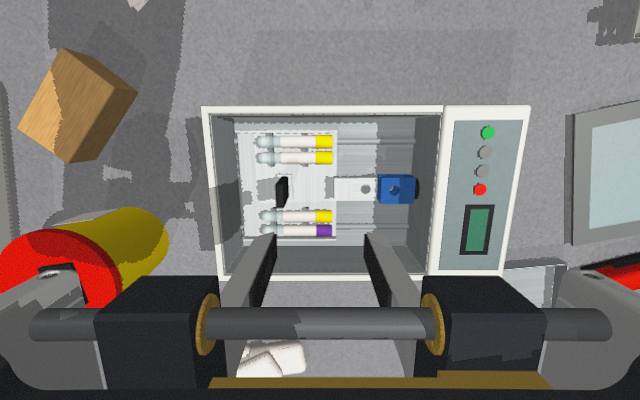

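The wrist view shows the open chamber: grip plate at (281,192), lug hole at (365,189) and fork bore at (395,189). The lid is lying flat at z≈10. The tray needs about 35 mm to get home, so I'll grip the plate across its thickness and slide it.

Emit:
servo_tool --motion '[[[-0.01, -0.095, 0, 0, 0, 0, 0.4], [-0.01, -0.095, -0.06, 0, 0, 0, 0.4], [-0.01, -0.095, -0.14, 0, 0, 0, 0.4], [-0.01, -0.095, -0.22, 0, 0, 0, 0.4], [-0.01, -0.095, -0.3, 0, 0, 0, 0.4], [-0.01, -0.095, -0.35, 0, 0, 0, 0.4], [-0.01, -0.095, -0.366, 0, 0, 0, 0.4], [-0.01, -0.095, -0.366, 0, 0, 0, 0.7], [-0.01, -0.095, -0.366, 0, 0, 0, 1], [-0.01, -0.095, -0.366, 0, 0, 0, 1]]]' --newtons 20

```text
clock: 12.15
eef_pos: [540.6, -297.3, 73.8]
eef_rot: [-3.141, 0.003, 2.943]
wrist_force: [0.6, 0.2, 0.2]
finger_gap: 35.9
finger_force: 0.0
```

Emit:
servo_tool --motion '[[[0, 0, 0, 0, 0, 0, 1], [0, 0, 0, 0, 0, 0, 1], [0, 0, 0, 0, 0, 0, 1], [0, 0, 0, 0, 0, 0, 1]]]'

```text
clock: 12.55
eef_pos: [539.9, -297.1, 72.2]
eef_rot: [-3.141, 0.0, 2.943]
wrist_force: [-0.7, 0.5, 1.8]
finger_gap: 9.8
finger_force: 20.0
```

Emit:
servo_tool --motion '[[[0.002, 0.01, 0, 0, 0, 0, 1], [0.004, 0.02, 0, 0, 0, 0, 1], [0.006, 0.03, 0, 0, 0, 0, 1], [0.008, 0.04, 0, 0, 0, 0, 1], [0.01, 0.05, 0, 0, 0, 0, 1], [0.012, 0.058, 0, 0, 0, 0, 1], [0.0125, 0.062, 0, 0, 0, 0, 1], [0.013, 0.064, 0, 0, 0, 0, 1]]]'

```text
clock: 13.35
eef_pos: [546.4, -264.5, 72.2]
eef_rot: [-3.141, -0.0, 2.944]
wrist_force: [-4.1, -1.4, 6.9]
finger_gap: 9.9
finger_force: 20.0
```

Emit:
servo_tool --motion '[[[0.0004, 0.002, 0, 0, 0, 0, 1], [0.0008, 0.004, 0, 0, 0, 0, 1], [0.0008, 0.004, 0, 0, 0, 0, 1]]]'

```text
clock: 13.65
eef_pos: [546.8, -262.5, 72.2]
eef_rot: [3.142, -0.0, 2.943]
wrist_force: [-4.4, 0.1, 6.8]
finger_gap: 10.1
finger_force: 20.0
```

Emit:
servo_tool --motion '[[[0.0004, 0.002, 0, 0, 0, 0, 1], [0.0008, 0.004, 0, 0, 0, 0, 1], [0.0008, 0.004, 0, 0, 0, 0, 1]]]'

```text
clock: 13.95
eef_pos: [546.8, -262.3, 72.2]
eef_rot: [-3.139, 0.0, 2.943]
wrist_force: [-4.7, -12.3, 4.4]
finger_gap: 9.8
finger_force: 20.0
```

Emit:
servo_tool --motion '[[[0.0004, 0.002, 0, 0, 0, 0, 1], [0.0008, 0.004, 0, 0, 0, 0, 1], [0.0008, 0.004, 0, 0, 0, 0, 1]]]'

```text
clock: 14.25
eef_pos: [546.9, -262.2, 72.2]
eef_rot: [-3.136, 0.001, 2.942]
wrist_force: [-7.3, -24.5, 0.6]
finger_gap: 9.6
finger_force: 20.0
```

Emit:
servo_tool --motion '[[[-0.0006, -0.003, 0, 0, 0, 0, 1], [-0.0006, -0.003, 0, 0, 0, 0, 0.8], [-0.0006, -0.003, 0, 0, 0, 0, 0.6], [-0.0006, -0.003, 0, 0, 0, 0, 0.6], [-0.0006, -0.003, 0, 0, 0, 0, 0.6], [0, -0.003, 0.06, 0, 0, 0, 0.6], [0, -0.003, 0.14, 0, 0, 0, 0.6], [0, -0.003, 0.22, 0, 0, 0, 0.6], [0, -0.003, 0.28, 0, 0, 0, 0.6], [0, -0.003, 0.3, 0, 0, 0, 0.6]]]'

```text
clock: 15.25
eef_pos: [548.4, -260.7, 225.3]
eef_rot: [-3.14, 0.005, 2.944]
wrist_force: [-0.1, 0.4, -0.6]
finger_gap: 37.5
finger_force: 0.0
```

Run:
```python
from h import *
s=manip.read_state(); print(s['clock'],s['eef_pos'],s['finger_gap'])
c=cam('wrist','w4.png'); P=cloud(c)
m=big(inbox(P,(500,600),(-340,-200),(80,98))); t=P[m]; t=t[t[:,2]>90]; print('grip',rect(t))
b=big(inbox(P,(500,640),(-230,-100),(62,72))&(c['frame'][...,2].astype(int)-c['frame'][...,0]>50)); v,u=np.nonzero(b);print('fork',b.sum(),rect(P[b]),u.min(),u.max(),v.min(),v.max())
r=big(inbox(P,(400,700),(-400,20),(108,122))); print('rim',rect(P[r]))
im=c['frame'][max(v.min()-40,0):v.max()+40,max(u.min()-40,0):u.max()+40]
cv2.imwrite('pics/w4c.png',cv2.resize(im[...,::-1],None,fx=4,fy=4,interpolation=cv2.INTER_CUBIC)); print(im.shape)
```

```text
15.25 [ 548.38458077 -260.66330865  225.28278246] 37.46748306663169
grip (array([ 546.5, -262.3]), array([ 8.7, 29.1]), 78.74)
fork 1000 (array([ 568.3, -152.8]), array([44.6, 33.7]), 78.79) 395 434 176 204
rim (array([ 557. , -203.1]), array([340.8, 198.2]), 78.74)
(108, 119, 3)
```

The tray moved 35 mm and hit its stop; the plate is now 107 mm short of where the fork bore should be, as specified. On to the pin.

Emit:
servo_tool --motion '[[[-0.27, 0.92, 0, 0, 0, -0.5, 0.5], [-0.27, 0.92, 0, 0, 0, -0.5, 0.5], [-0.27, 0.92, 0, 0, 0, -0.5, 0.5], [-0.27, 0.92, 0, 0, 0, -0.5, 0.5], [-0.27, 0.92, 0, 0, 0, -0.5, 0.5], [-0.27, 0.92, 0, 0, 0, -0.5, 0.5], [-0.27, 0.92, 0, 0, 0, -0.5, 0.5], [-0.27, 0.92, 0, 0, 0, -0.5, 0.5], [-0.27, 0.92, 0, 0, 0, -0.5, 0.5], [-0.27, 0.92, 0, 0, 0, -0.5, 0.5]]]'

```text
clock: 16.3
eef_pos: [418.5, 178.5, 220.3]
eef_rot: [-3.139, 0.001, 1.571]
wrist_force: [-0.1, 0.3, 0.1]
finger_gap: 47.1
finger_force: 0.0
```

Emit:
servo_tool --motion '[[[0, 0, 0, 0, 0, -0.03, 0.5], [0, 0, 0, 0, 0, -0.03, 0.5], [0, 0, 0, 0, 0, -0.03, 0.5]]]'

```text
clock: 16.6
eef_pos: [419.6, 176.7, 220.9]
eef_rot: [-3.14, 0.001, 1.485]
wrist_force: [0.7, -0.6, -0.6]
finger_gap: 47.0
finger_force: 0.0
```

Run:
```python
from h import *
s=manip.read_state(); print(s['clock'],s['eef_pos'],s['eef_rot'],s['finger_gap'],s['joints'].round(2))
c=cam('wrist','w5.png'); P=cloud(c); hsv=cv2.cvtColor(c['frame'],cv2.COLOR_RGB2HSV).astype(int)
H,S,V=hsv[...,0],hsv[...,1],hsv[...,2]
red=((H<6)|(H>174))&(S>140)&(V>60)&inbox(P,(350,480),(120,320),(70,120))
red=big(red); t=P[red]; top=t[t[:,2]>t[:,2].max()-5]; print(red.sum(),t[:,2].max(),rect(top))
rk=big(inbox(P,(300,550),(80,400),(62,76))); print('rack',rect(P[rk]))
```

```text
16.6 [419.62822275 176.67423577 220.89559146] [-3.14005505e+00  6.74570341e-04  1.48508603e+00] 47.00494246632861 [ 0.32  0.07  1.75 -0.    1.32  0.4 ]
251 111.4955991313031 (array([410.1, 200.6]), array([14.2, 15.3]), 30.51)
rack (array([428.5, 246.2]), array([126.9,  52.8]), 81.79)
```

View pics/w5.png

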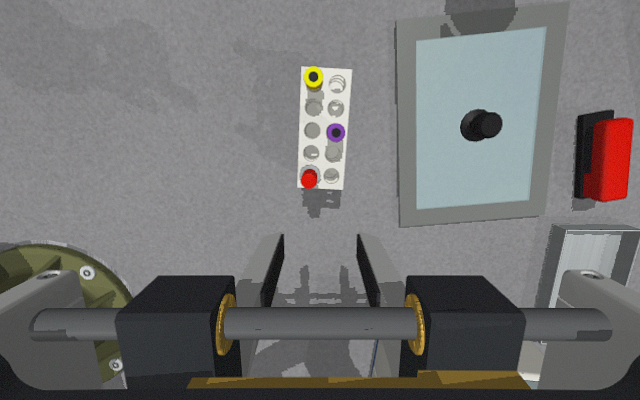

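The wrist view shows the pin's red grip at (309,178), with the purple cap at (336,132) and the yellow at (313,77), well clear of the fingers. The pin measures (410, 200.6); going down to grip it.

Emit:
servo_tool --motion '[[[-0.019, 0.048, 0, 0, 0, -0.036, 0.5], [-0.019, 0.048, -0.06, 0, 0, -0.036, 0.5], [-0.019, 0.048, -0.14, 0, 0, -0.036, 0.5], [-0.019, 0.048, -0.2, 0, 0, -0.036, 0.5], [-0.019, 0.048, -0.25, 0, 0, -0.036, 0.5], [-0.019, 0.048, -0.275, 0, 0, -0.036, 0.5], [-0.019, 0.048, -0.282, 0, 0, -0.036, 0.5], [-0.019, 0.048, -0.282, 0, 0, -0.036, 0.7], [-0.019, 0.048, -0.282, 0, 0, -0.036, 0.9], [-0.019, 0.048, -0.282, 0, 0, -0.036, 1]]]' --newtons 35

```text
clock: 17.65
eef_pos: [410.9, 201.2, 81.9]
eef_rot: [3.14, -0.001, 1.369]
wrist_force: [0.2, -0.0, 0.1]
finger_gap: 26.4
finger_force: 0.0
```

Emit:
servo_tool --motion '[[[0, 0, 0, 0, 0, 0, 1], [0, 0, 0, 0, 0, 0, 1], [0, 0, 0, 0, 0, 0, 1]]]'

```text
clock: 17.95
eef_pos: [410.6, 201.2, 81.5]
eef_rot: [3.141, -0.001, 1.369]
wrist_force: [-0.8, -0.3, 5.7]
finger_gap: 15.3
finger_force: 35.0
```

Emit:
servo_tool --motion '[[[0, 0, 0.02, 0, 0, 0, 1], [0, 0, 0.06, 0, 0, 0, 1], [0, 0, 0.12, 0, 0, 0, 1], [0, 0, 0.18, 0, 0, 0, 1], [0, 0, 0.22, 0, 0, 0, 1], [0.02, -0.05, 0.22, 0, 0, 0, 1], [0.05, -0.12, 0.22, 0, 0, 0, 1], [0.08, -0.19, 0.22, 0, 0, 0, 1], [0.11, -0.26, 0.22, 0, 0, 0, 1], [0.14, -0.33, 0.22, 0, 0, 0, 1]]]'

```text
clock: 18.95
eef_pos: [480.6, 34.6, 191.6]
eef_rot: [3.141, -0.0, 1.369]
wrist_force: [1.0, 0.3, -0.5]
finger_gap: 15.2
finger_force: 35.0
```

Emit:
servo_tool --motion '[[[0.03, -0.07, 0, 0, 0, 0, 1], [0.06, -0.14, 0, 0, 0, 0, 1], [0.09, -0.21, 0, 0, 0, 0, 1], [0.12, -0.28, 0, 0, 0, 0, 1], [0.15, -0.34, 0, 0, 0, 0, 1], [0.165, -0.375, 0, 0, 0, 0, 1], [0.173, -0.387, 0, 0, 0, 0, 1], [0.173, -0.387, 0, 0, 0, 0, 1], [0.173, -0.387, 0, 0, 0, 0, 1]]]'

```text
clock: 19.85
eef_pos: [566.6, -156.6, 191.1]
eef_rot: [-3.141, -0.0, 1.37]
wrist_force: [-0.3, 0.1, -1.3]
finger_gap: 15.5
finger_force: 35.0
```

Run:
```python
from h import *
s=manip.read_state(); print(s['clock'],s['eef_pos'],s['eef_rot'],s['finger_gap'],s['wrist_force'].round(1),s['joints'].round(2))
c=cam('wrist','w6.png'); P=cloud(c); f=c['frame'].astype(int)
b=big((f[...,2]-f[...,0]>50)&inbox(P,(500,640),(-230,-100),(62,72))); v,u=np.nonzero(b); print('fork',rect(P[b]),u.min(),u.max(),v.min(),v.max())
r=big(inbox(P,(400,700),(-400,20),(108,122))); print('rim',rect(P[r]))
```

```text
19.85 [ 566.62093811 -156.57525677  191.13367477] [-3.14138867e+00 -1.79542886e-04  1.36983727e+00] 15.508568882205786 [-0.3  0.1 -1.3] [-0.33  0.4   1.43  0.    1.32 -0.13]
fork (array([ 567.9, -153.6]), array([40.5, 33.1]), 78.98) 305 336 178 215
rim (array([ 573.5, -127.8]), array([187.3, 201. ]), 78.72)
```

View pics/w6.png

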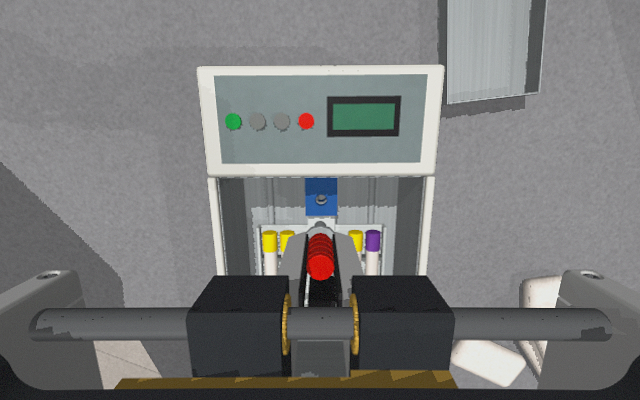

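The bore shows at (321,200) on the fork, with the held pin at (320,255). I'll measure both in this one view, so any calibration bias cancels.

Run:
```python
from h import *
c=cam('wrist'); P=cloud(c); f=c['frame'].astype(int)
im=c['frame'][165:290,270:370]; cv2.imwrite('pics/w7c.png',cv2.resize(im[...,::-1],None,fx=4.7,fy=4.7,interpolation=cv2.INTER_CUBIC))
blue=(f[...,2]-f[...,0]>50); sub=np.zeros_like(blue); sub[175:220,300:342]=1
b=big(blue&sub); h=np.zeros(b.shape,np.uint8); ct,_=cv2.findContours(b.astype(np.uint8),cv2.RETR_CCOMP,cv2.CHAIN_APPROX_NONE)
ct2,hier=cv2.findContours(b.astype(np.uint8),cv2.RETR_CCOMP,cv2.CHAIN_APPROX_NONE)
for k,hh in zip(ct2,hier[0]):
    if hh[3]>=0 and len(k)>6: e=cv2.fitEllipse(k); print('hole',e, plane(c,e[0][0],e[0][1],66.).round(1), len(k))
v,u=np.nonzero(b)
for uu in (u.min(),u.max()+1): print('edge',plane(c,uu-.5,200.,66.).round(1))
T=c['cam_to_world']; s=manip.read_state(); p=s['eef_pos']
def proj(w):
    q=(np.array(w)-T[:3,3])@T[:3,:3]; x,y=q[0]/q[2],q[1]/q[2]; k=1+c['k1']*(x*x+y*y); return K(c)*x*k+c['cx'],K(c)*y*k+c['cy']
for dz in (29.5,-6.5,-11.5,-47.5): print(dz,np.round(proj(p+[0,0,dz]),1))
red=(f[...,0]>120)&(f[...,1]<50)&(np.arange(400)[:,None]>225); red=big(red); v,u=np.nonzero(red); print(u.min(),u.max(),v.min(),v.max())
q=P[red]; print('red',q.min(0),q.max(0),rect(q[q[:,2]>q[:,2].max()-4]))
```

```text
hole ((320.73193359375, 199.26817321777344), (11.166125297546387, 12.069540977478027), 100.33428192138672) [ 567.8 -155.8   66. ] 32
edge [ 550.8 -153.2   66. ]
edge [ 583.9 -159.9   66. ]
29.5 [320.  267.9]
-6.5 [319.9 242.9]
-11.5 [319.9 240.1]
-47.5 [319.9 223.4]
307 333 233 280
red [ 554.91856616 -257.94101471   46.49312904] [581.46021669 -82.67161103 368.99274268] (array([581.5, -82.7]), array([0., 0.]), 0.0)
```

View pics/w7c.png

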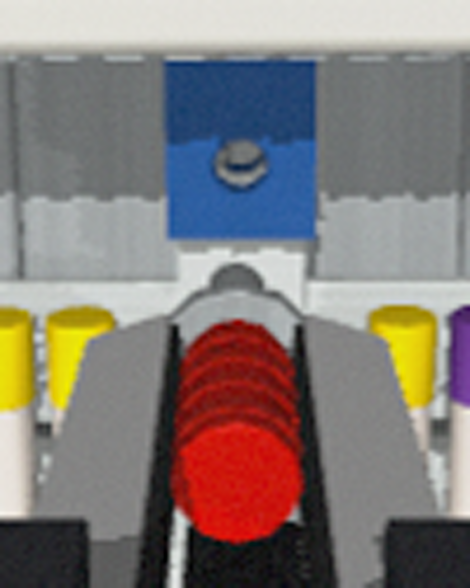

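Emit:
servo_tool --motion '[[[0.001, 0.001, -0.03, 0, 0, 0, 1], [0.001, 0.001, -0.07, 0, 0, 0, 1], [0.001, 0.001, -0.11, 0, 0, 0, 1], [0.001, 0.001, -0.13, 0, 0, 0, 1], [0.001, 0.001, -0.14, 0, 0, 0, 1], [0.001, 0.001, -0.145, 0, 0, 0, 1], [0.001, 0.001, -0.145, 0, 0, 0, 1]]]'

```text
clock: 20.65
eef_pos: [567.6, -156.9, 119.0]
eef_rot: [3.141, 0.0, 1.369]
wrist_force: [0.3, -0.7, -0.9]
finger_gap: 15.2
finger_force: 35.0
```

Run:
```python
from h import *
s=manip.read_state(); print(s['eef_pos'],s['wrist_force'])
c=cam('wrist'); im=c['frame'][150:270,265:375]; cv2.imwrite('pics/w8c.png',cv2.resize(im[...,::-1],None,fx=4.9,fy=4.9,interpolation=cv2.INTER_CUBIC))
```

```text
[ 567.57459815 -156.91799359  118.96686398] [ 0.3384932  -0.69434013 -0.92591101]
```

View pics/w8c.png

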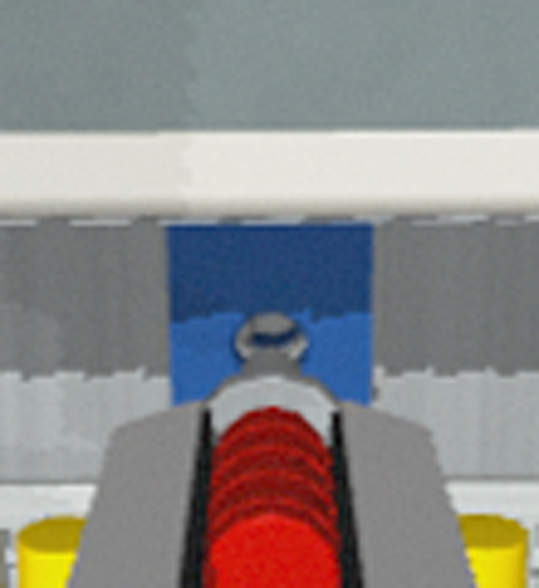

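In this close crop the bore is at (270,338) and the pin axis at x≈272, so they line up to within about half a millimetre. I'll insert while watching the force.

Emit:
servo_tool --motion '[[[0, 0.001, -0.008, 0, 0, 0, 1], [0, 0.001, -0.014, 0, 0, 0, 1], [0, 0.001, -0.02, 0, 0, 0, 1], [0, 0.001, -0.026, 0, 0, 0, 1], [0, 0.001, -0.026, 0, 0, 0, 1]]]'

```text
clock: 21.2
eef_pos: [567.1, -156.4, 104.9]
eef_rot: [-3.141, -0.0, 1.369]
wrist_force: [-0.0, 0.1, -0.2]
finger_gap: 15.3
finger_force: 35.0
```

Emit:
servo_tool --motion '[[[0, 0, -0.006, 0, 0, 0, 1], [0, 0, -0.012, 0, 0, 0, 1], [0, 0, -0.018, 0, 0, 0, 1], [0, 0, -0.024, 0, 0, 0, 1], [0, 0, -0.024, 0, 0, 0, 1]]]'

```text
clock: 21.7
eef_pos: [567.5, -156.5, 93.1]
eef_rot: [3.141, -0.0, 1.369]
wrist_force: [2.9, -0.7, -0.9]
finger_gap: 15.2
finger_force: 35.0
```

Emit:
servo_tool --motion '[[[0, 0, -0.005, 0, 0, 0, 1], [0, 0, -0.01, 0, 0, 0, 1], [0, 0, -0.015, 0, 0, 0, 1], [0, 0, -0.02, 0, 0, 0, 1], [0, 0, -0.02, 0, 0, 0, 1]]]'

```text
clock: 22.2
eef_pos: [567.1, -156.4, 82.9]
eef_rot: [-3.141, -0.0, 1.369]
wrist_force: [4.3, -1.5, -1.6]
finger_gap: 15.6
finger_force: 35.0
```

Emit:
servo_tool --motion '[[[-0.001, 0, -0.004, 0, 0, 0, 1], [-0.001, 0, -0.007, 0, 0, 0, 1], [-0.001, 0, -0.01, 0, 0, 0, 1], [-0.001, 0, -0.01, 0, 0, 0, 1]]]'

```text
clock: 22.6
eef_pos: [566.7, -156.5, 78.1]
eef_rot: [-3.141, -0.0, 1.369]
wrist_force: [3.8, -0.3, -1.8]
finger_gap: 15.1
finger_force: 35.0
```

Emit:
servo_tool --motion '[[[0, 0, -0.001, 0, 0, 0, 1], [0, 0, -0.002, 0, 0, 0, 1], [0, 0, -0.002, 0, 0, 0, 1]]]'

```text
clock: 22.9
eef_pos: [567.0, -156.5, 77.6]
eef_rot: [3.141, -0.0, 1.369]
wrist_force: [3.4, 0.2, 0.4]
finger_gap: 15.5
finger_force: 35.0
```

Emit:
servo_tool --motion '[[[0, 0, -0.001, 0, 0, 0, 1], [0, 0, -0.002, 0, 0, 0, 1], [0, 0, -0.003, 0, 0, 0, 1], [0, 0, -0.003, 0, 0, 0, 1]]]'

```text
clock: 23.3
eef_pos: [567.1, -156.5, 77.5]
eef_rot: [3.141, 0.0, 1.369]
wrist_force: [-1.8, 2.3, 15.2]
finger_gap: 15.4
finger_force: 35.0
```

Emit:
servo_tool --motion '[[[0, 0, -0.001, 0, 0, 0, 1], [0, 0, -0.001, 0, 0, 0, 1], [0, 0, 0, 0, 0, 0, 1], [0, 0, 0, 0, 0, 0, 0.8], [0, 0, 0, 0, 0, 0, 0.6], [0, 0, 0, 0, 0, 0, 0.5], [0, 0, 0, 0, 0, 0, 0.5], [0, 0, 0.04, 0, 0, 0, 0.5], [0, 0, 0.1, 0, 0, 0, 0.5], [0, 0, 0.18, 0, 0, 0, 0.5]]]'

```text
clock: 24.3
eef_pos: [565.9, -156.2, 165.4]
eef_rot: [-3.138, -0.0, 1.369]
wrist_force: [0.5, -0.5, 0.6]
finger_gap: 46.9
finger_force: 0.0
```

Emit:
servo_tool --motion '[[[-0.04, -0.08, 0.08, 0, 0, 0, 0.5], [-0.06, -0.16, 0.14, 0, 0, 0, 0.5], [-0.06, -0.16, 0.2, 0, 0, 0, 0.5], [-0.06, -0.16, 0.2, 0, 0, 0, 0.5], [-0.06, -0.16, 0.2, 0, 0, 0, 0.5]]]'

```text
clock: 24.8
eef_pos: [536.8, -236.6, 265.9]
eef_rot: [3.141, 0.0, 1.369]
wrist_force: [-0.6, 0.4, -0.2]
finger_gap: 47.1
finger_force: 0.0
```

Run:
```python
from h import *
s=manip.read_state(); print(s['clock'],s['eef_pos'],s['finger_gap'],s['wrist_force'])
c=cam('wrist'); P=cloud(c); f=c['frame'].astype(int)
red=(f[...,0]>100)&(f[...,1]<60)&inbox(P,(540,600),(-190,-125),(60,130)); print(red.sum())
if red.any():
    t=P[red]; print('redtop',np.percentile(t[:,2],[5,50,95,100]),rect(t[t[:,2]>t[:,2].max()-4])); v,u=np.nonzero(big(red)); print(u.min(),u.max(),v.min(),v.max())
    v0,u0=int(v.mean()),int(u.mean()); im=c['frame'][max(0,v0-55):v0+55,u0-70:u0+70]; cv2.imwrite('pics/w9c.png',cv2.resize(im[...,::-1],None,fx=5,fy=5,interpolation=cv2.INTER_CUBIC))
m=big(inbox(P,(500,600),(-340,-200),(80,98))); t=P[m]; t=t[t[:,2]>90]; print('grip',rect(t))
```

```text
24.8 [ 536.7858867  -236.5558244   265.86827489] 47.088488847883106 [-0.60509531  0.42870759 -0.20830541]
152
redtop [104.47952589 105.80895808 107.11261952 107.89765395] (array([ 567.7, -157.9]), array([13.7, 13.2]), 78.71)
327 339 112 125
grip (array([ 546.5, -261.8]), array([ 9.3, 28.5]), 78.41)
```

View pics/w9c.png

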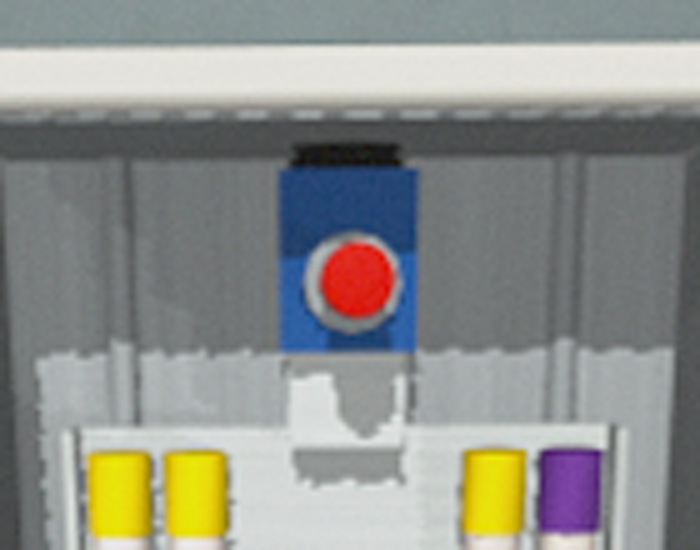

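The pin stands upright in the fork, grip at (357,280). Its top reads z≈106 to 107, where a flush flange would put it at 107, and the tray is still home. The robot is clear, so I'm handing in.

```bash
python3 -c "
from h import *
print(manip.sign_off())"
```

```text
the job is handed in; nothing more can be done
None
```

The job is handed in at about 25 s on the robot's clock: the lid lies flat, knob up, on the bench, the tray is against its stop, and the pin is pushed fully down through fork and lug; the verdict was not shown.

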